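# Recharge a refillable spray can at the air station

### The job

Recharge the empty aluminium spray can that stands out on the bench (the one with a narrow shoulder and a small spray head): hold it by its body, stand it upright in the sprung dish of the refill station, press it straight down until the dish is fully depressed and hold it there for three seconds. Then set it down standing upright in the blue bin that already holds a filled can like it, without dropping it. Leave the filled can and the other spray can, the one with the full-width cap, standing where they are.

Things in the scene. Friction and masses are not known exactly. Their poses are not given: they have to be found in the camera images.
- can_center (a point): Empty refill can, loose, upright on the bench: 53 mm diameter, 148 mm tall, 0.15 to 0.31 kg. Straight aluminium wall up to 120 mm, then a shoulder narrowing to a black spray head 26 mm wide. Point on its axis half-way up, 74 mm above its base; z up along the axis. Grip it from above at the top of its straight wall, 95 to 120 mm above its base: so the fingers clear the bin's walls.
- dish_floor (a point): Centre of the floor of the refill station's sprung dish, on which the can's base must stand; 106 mm above the bench with the dish up; z up, x to the station's rear. The dish is a round aluminium cup 66 mm in inside diameter with a rim 6 mm high, so the can has 6 mm of play all round. It sinks 14 mm straight down into the station; this point moves with it.
- dish (a joint): How far the dish is pressed down: 0 = up, at rest; 0.014 m = fully depressed on its stop, its rim flush with the fixed collar round it. It begins to yield at about 7 N and needs about 17 N at the stop (0.7 N per mm). It springs back when released; the can's weight alone does not move it.
- station: Refill station, fixed: grey steel housing 240 (x) by 180 (y) mm, flat top 90 mm above the bench. Origin under its centre; x points to its rear. The dish lies 40 mm in front of the centre (-x), inside a fixed collar 104 mm across and 8 mm high. On the rear half of the top are a pressure gauge (16 mm high) and a regulator knob (32 mm high).
- bin_floor (a point): Centre of the inner floor (3 mm above the bench) of the open blue bin for filled cans, fixed. Outside 230 (x) by 150 (y) mm, walls 3 mm thick, 75 mm high; low lip 45 mm high at the front (-x). The filled can stands about 65 mm behind the centre (+x), up to 12 mm off the middle line; free space from 110 mm in front of the centre to 30 mm behind it.
- filled_center (a point): A filled can, same as the empty one in shape and size, standing in the blue bin; to be left standing. Point on its axis, 74 mm above its base.
- spare_center (a point): An ordinary spray can, 53 mm in diameter and 168 mm tall, with a full-width black cap from 118 mm up, standing on the bench; to be left alone. Point on its axis, 84 mm above its base.
Things that resemble listed ones, but are neither listed nor needed, are in the scene too. Leave any brown, green or pink look-alike of the part that bears can_center alone.

How it is judged:
By the outcome, as a careful person would: the job done as asked, in the order asked, and still so for the second after the job is handed in, with the robot touching nothing.
It also fails if it takes over 58 s, if anything falls off the work surface, if the arm or the gripper's body presses on something with over 40 N, if the wrist force passes 120 N, or if a joint passes its speed limit or range.

### The arm

A 6-joint arm with a two-finger parallel gripper is mounted at the origin on the work surface. World frame = base frame: x ahead of the robot, y to its left, z up, the work surface at z = 0. Lengths are in mm, angles in rad, forces in N, time in s.
With the tool pointing down it reaches from about 225 to 725 mm from the base axis. Payload 3.1 kg.
Tool frame: the origin (TCP) lies midway between the tips of the shut fingers; the grasp point (between the pads) lies 19 mm behind it; z points along the fingers, y is the line along which they close (so a half turn about z gives the same grasp; the last joint's range is limited). The gripper opens to 85 mm and grips with 20 to 120 N. Pads are 22 mm wide; open, the fingers measure 114 mm over their backs; the gripper's body (76 mm by 85 mm) begins 54 mm behind the grasp point. The pads swing forward as they close: fully open they stand 13 mm farther back than shut.
Start: joints at [-1.433, 0.048, 0.099, 1.622, 0, 1.443], TCP at [137.893, -506.56, 231.312] pointing down, gripper open.
Joint ranges: [-2.91, 2.91], [-0.99, 1.94], [-1.21, 1.42], [-2.12, 2.29], [-1.49, 1.47], [-3.14, 3.14]. Speed limits (rad/s): [2.79, 2.79, 3.14, 3.14, 3.14, 3.14].

### API

Orientations are given as a unit quaternion [x, y, z, w].
In Python, from bench import get_state, optics, job gives the robot as it stands. The module is installed in compiled form; this text tells all that it offers.
- The arm moves only by the shell command python3 -m pendant 'ROWS' [OPENING]. ROWS is JSON, one flat list of numbers, 4 for each row, row after row: the shift along the world's x, y, z in m, then the turn about the world's z in rad. In form: [tx, ty, tz, spin, tx, ty, tz, spin, ...]. A call has 1 to 8 rows; each row is the pose to reach, as a shift and turn from the pose commanded when the call began; what a row does not reach only later rows make up. A row lasts 1/12 s, in which the tool goes at most 41.7 mm and 7.16 degrees, less where a joint would pass 70% of its speed; a pose out of reach is approached as far as the arm can. A call with a gripper value outside its range is refused whole. OPENING is the opening, from 0 (shut) to 1 (fully open), set as the call begins (- or left out, the last holds). The fingers move at their own pace and stop on an object; the grip force is fixed at half the most. Time passes only in rows, so rows that repeat a pose let the fingers close. It gives the time, the measured TCP pose, the force, the opening and the grip force at its end, in the units of the state.
- get_state(): the state, without advancing time (a new reading comes with each control period).
- optics.capture(name): name is "scene" or "top" or "wrist"; returns (picture, depth): 400x640x3 uint8, red, green, blue; 400x640 float32, mm along the optical axis (not along the pixel's ray), 0 where there is no reading.
- optics.camera_info(name): a dict with "mtx" (3x3 intrinsics, pixels), "world_from_camera" (4x4, takes a point from camera to world coordinates). Camera axes: x right, y up, looking along -z (the intrinsics and any distortion apply to the point x, -y, -z); pixel columns grow to the right and rows downward; lengths in mm; the calibration is good to about 2 mm. The wrist camera is an equidistant fisheye: a pixel r from the principal point sees the ray r / f radians off the axis. A picture is of the moment at which its call begins: read the wrist's pose just before it. camera_info takes no time and is no camera call; for the wrist camera it gives the pose at the moment of the call.
- job.hand_in(): hands the job in; it is judged then, once.
The state is a dict: "clock": time; "joint_positions": joint angles; "qvel": joint speeds; "joint_torque": joint torques, N m; "ee_pos": TCP position; "orientation": TCP orientation; "wrist_force": force on the tool from outside, world axes, zero at the start; "ft_torque": the same for the moment, N m; "gripper_width": opening from 0.0 (shut) to 1.0 (fully open); "grip_force": force on a finger pad.
Only numpy, scipy, OpenCV 4.12 (cv2) and the standard library are available. Lean on these libraries where they do the work, as an engineer would, in place of code of your own. Each camera call takes 0.05 s, during which the arm holds its last target. There are 200 camera calls.

## Working session

There is one attempt and no reset: what is moved stays moved. The work goes in short steps, Python scripts to look and compute and a shell command to move; the robot and the scene stay as the last step left them, time stands still between calls to the robot, and variables do not carry over. Pictures are saved under pics/ and viewed, at most 10 in all, crops included, and the job is handed in when it is done.

```bash
mkdir -p pics; cat > h.py <<'E'
import numpy as np,cv2
from bench import get_state,optics,job
def snap(n,f):
    info=optics.camera_info(n); p,d=optics.capture(n)
    np.savez(f'pics/{f}.npz',p=p,d=d,M=info['mtx'],T=info['world_from_camera'])
    cv2.imwrite(f'pics/{f}.png',p[:,:,::-1]); return p,d,info
def load(f):
    z=np.load(f'pics/{f}.npz'); return z['p'],z['d'],np.array(z['M']),np.array(z['T'])
def world(f):
    "per pixel world points from depth (pinhole)"
    p,d,M,T=load(f); v,u=np.mgrid[:400,:640]
    x=(u-M[0,2])/M[0,0]*d; y=-(v-M[1,2])/M[1,1]*d
    return np.stack([x,y,-d,np.ones_like(d)],-1)@T.T[:,:3]
E
python3 - <<'E'
from h import *
for n in ['scene','top']:
    i=snap(n,n+'0')[2]; print(n,i.keys(),np.round(i['mtx'],1).tolist(),np.round(i['world_from_camera'],2).tolist())
cv2.imwrite('pics/both.png',cv2.resize(np.vstack([cv2.imread('pics/scene0.png'),cv2.imread('pics/top0.png')]),(480,600)))
s=get_state();print(s['clock'],s['ee_pos'],s['orientation'])
E
```

```text
scene dict_keys(['mtx', 'world_from_camera']) [[362.5, 0.0, 317.3], [0.0, 362.5, 206.1], [0.0, 0.0, 1.0]] [[-0.23, -0.54, 0.81, 1347.76], [0.97, -0.13, 0.2, 160.58], [-0.0, 0.83, 0.56, 635.13], [0.0, 0.0, 0.0, 1.0]]
top dict_keys(['mtx', 'world_from_camera']) [[411.2, 0.0, 320.1], [0.0, 411.2, 188.5], [0.0, 0.0, 1.0]] [[0.02, 0.99, -0.16, 369.58], [-1.0, 0.02, -0.0, -38.17], [0.0, 0.16, 0.99, 1093.52], [0.0, 0.0, 0.0, 1.0]]
0.1 [ 137.79410583 -506.01500171  230.2202336 ] [ 9.91184185e-01  1.32486835e-01 -2.39425804e-05 -1.07166404e-03]
```

View pics/scene0.png

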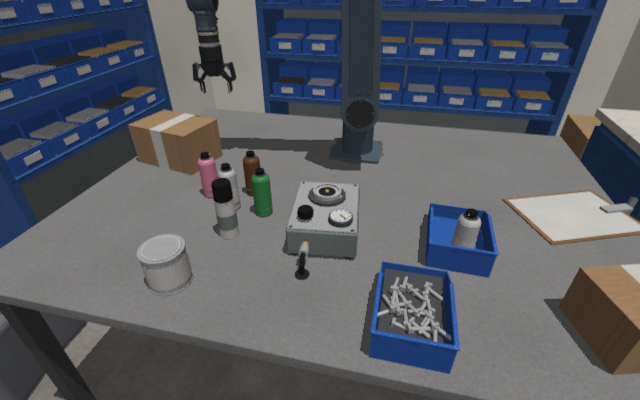

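View pics/top0.png

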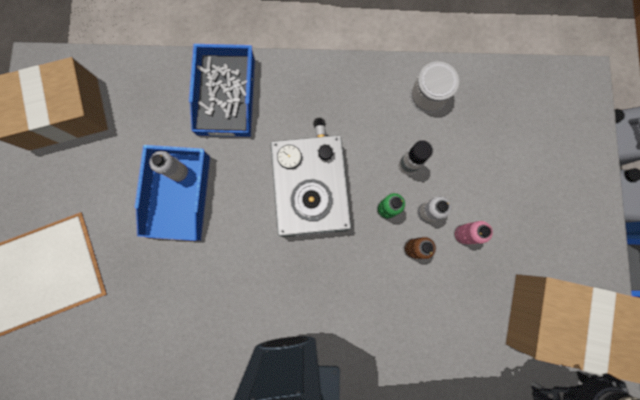

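The top view shows the candidates: the silver narrow-shoulder can at (434,209), which matches the description. Look-alikes are green (391,206), pink (475,233), brown (421,248), the spare with a full-width cap (417,155), and the filled can in the bin (165,163). Next is a close crop and one round of measuring.

```bash
python3 - <<'E'
from h import *
W=world('top0'); p,d,M,T=load('top0')
cv2.imwrite('pics/crop.png',cv2.resize(p[120:280,350:510,::-1],(560,560),interpolation=cv2.INTER_CUBIC))
# heads: points in z window, blobs in whole image
z=W[...,2]
def blobs(lo,hi,amin=15):
    m=((z>lo)&(z<hi)&(d>0)).astype(np.uint8)
    n,l,st,c=cv2.connectedComponentsWithStats(m)
    for i in range(1,n):
        if st[i,4]>=amin:
            q=W[l==i]; (cx,cy),(w,h),a=cv2.minAreaRect(q[:,:2].astype(np.float32))
            print(lo,hi,'px',c[i].round(),'n',st[i,4],'ctr',round(cx),round(cy),'size',round(w),round(h),'ang',round(a,1),'z',np.median(q[:,2]).round())
blobs(138,156);blobs(158,176);blobs(84,97,200);blobs(97,110,30)
# bin by blue
hsv=cv2.cvtColor(p,cv2.COLOR_RGB2HSV); m=cv2.inRange(hsv,(105,120,60),(125,255,255))>0
m[:, 260:]=0
for lo,hi in((65,82),(-3,10),(35,82)):
    q=W[m&(z>lo)&(z<hi)&(d>0)]; q=q[q[:,0]<480]
    print('bin',lo,len(q),cv2.minAreaRect(q[:,:2].astype(np.float32)))
E
```

```text
138 156 px [416. 157.] n 55 ctr 604 -263 size 48 21 ang 48.7 z 147.0
138 156 px [158. 160.] n 129 ctr 581 346 size 27 30 ang 47.6 z 151.0
138 156 px [396. 202.] n 107 ctr 494 -215 size 24 24 ang 48.2 z 148.0
138 156 px [443. 206.] n 109 ctr 488 -323 size 26 24 ang 70.6 z 149.0
138 156 px [485. 231.] n 113 ctr 432 -418 size 24 24 ang 49.2 z 149.0
138 156 px [428. 247.] n 110 ctr 393 -286 size 24 26 ang 74.3 z 149.0
138 156 px [589. 329.] n 8542 ctr 222 -643 size 227 181 ang 78.9 z 151.0
158 176 px [422. 150.] n 351 ctr 615 -272 size 48 48 ang 27.0 z 168.0
84 97 px [ 61. 115.] n 344 ctr 701 628 size 130 271 ang 52.8 z 90.0
84 97 px [311. 186.] n 4632 ctr 541 -12 size 239 178 ang 6.6 z 91.0
84 97 px [528. 314.] n 217 ctr 243 -533 size 5 178 ang 78.9 z 90.0
97 110 px [ 58. 112.] n 369 ctr 701 626 size 132 271 ang 53.3 z 103.0
97 110 px [438.  80.] n 1222 ctr 816 -333 size 101 103 ang 61.4 z 104.0
97 110 px [289. 156.] n 433 ctr 607 41 size 60 60 ang 19.3 z 108.0
97 110 px [411. 162.] n 32 ctr 601 -262 size 49 17 ang 52.1 z 103.0
97 110 px [172. 167.] n 43 ctr 576 332 size 19 50 ang 66.3 z 104.0
97 110 px [311. 200.] n 430 ctr 502 -17 size 104 103 ang 55.7 z 99.0
97 110 px [311. 199.] n 523 ctr 502 -16 size 66 66 ang 14.8 z 107.0
97 110 px [470. 232.] n 34 ctr 433 -400 size 13 46 ang 86.4 z 103.0
97 110 px [530. 315.] n 231 ctr 244 -533 size 4 177 ang 78.5 z 104.0
bin 65 58 ((465.5302429199219, 343.838134765625), (27.678499221801758, 153.36427307128906), 0.12729154527187347)
bin -3 1353 ((441.2859802246094, 346.6512451171875), (148.27548217773438, 79.1324462890625), 87.31181335449219)
bin 35 373 ((439.9782409667969, 344.5058288574219), (154.4883575439453, 78.95103454589844), 89.83238983154297)
```

View pics/crop.png

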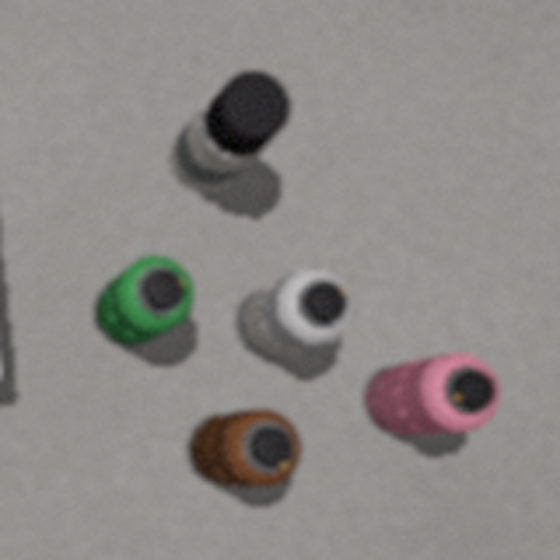

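Silver can at about (488,-323); the close crop confirms it: silver, narrow shoulder, small black head at crop (322,302). The widest finger gap between its neighbours is along a line near 124°, so I turn +0.33 rad and approach above them.

```bash
python3 -m pendant '[0.035,0.018,0,0.08,0.07,0.037,0,0.16,0.105,0.055,0,0.24,0.14,0.073,0,0.33,0.175,0.092,0,0.33,0.21,0.11,0,0.33,0.245,0.128,0,0.33,0.28,0.146,0,0.33]' 1
python3 -m pendant '[0.305,0.16,0,0,0.07,0.037,0,0,0.07,0.037,0,0]' - 2>&1 | head -0; python3 - <<'E'
from h import *
W=world('top0'); p,d,M,T=load('top0'); z=W[...,2]
hsv=cv2.cvtColor(p,cv2.COLOR_RGB2HSV); m=cv2.inRange(hsv,(105,120,40),(125,255,255))>0
m[:,230:]=0; m[:130]=0
for lo,hi in((66,82),(-3,10),(35,82)):
    q=W[m&(z>lo)&(z<hi)&(d>0)]; q=q[q[:,0]<660]
    print('bin',lo,len(q),cv2.minAreaRect(q[:,:2].astype(np.float32)))
s=get_state();print(s['clock'],s['ee_pos'],s['orientation'],s['joint_positions'])
E
```

```text
clock: 0.77
ee_pos: [419.2, -359.1, 230.8]
orientation: [0.956, 0.294, -0.0, -0.0]
wrist_force: [0.4, -0.6, 0.2]
gripper_width: 1.0
grip_force: 0.0
bin 66 619 ((540.2978515625, 342.2041931152344), (156.67906188964844, 182.4486083984375), 88.13650512695312)
bin -3 3149 ((515.8316650390625, 343.5876159667969), (148.3734588623047, 228.78843688964844), 87.57806396484375)
bin 35 1485 ((516.4746704101562, 343.47344970703125), (156.50222778320312, 228.8903350830078), 87.41963195800781)
1.0167 [ 492.82222553 -319.26449113  229.55277397] [ 0.9548801   0.29698535  0.00126812 -0.00144609] [-0.69102844  0.21352659  0.27790048  1.63620606  0.00370463  1.84749313]
```

Bin centre is (516,343.5), turned about -2.5°; the filled can at (581,346) agrees. Next is a wrist look before descending.

```bash
python3 -m pendant '[0,0,0,0,0,0,0,0]'; python3 - <<'E'
from h import *
s=get_state();print(s['ee_pos'],s['qvel'].round(3) if hasattr(s['qvel'],'round') else s['qvel'])
i=snap('wrist','w1')[2];print(np.round(i['mtx'],1).tolist(),np.round(i['world_from_camera'],3).tolist())
E
```

```text
clock: 1.18
ee_pos: [487.5, -323.4, 230.6]
orientation: [0.956, 0.294, -0.001, -0.0]
wrist_force: [-0.1, -0.1, -0.1]
gripper_width: 1.001
grip_force: 0.0
[ 487.46519308 -323.40310421  230.61604724] [-0.03  -0.018 -0.007 -0.001  0.001  0.004]
[[309.7, 0.0, 321.8], [0.0, 309.7, 200.9], [0.0, 0.0, 1.0]] [[0.561, 0.785, 0.264, 557.471], [-0.828, 0.532, 0.178, -278.339], [-0.001, -0.318, 0.948, 373.514], [0.0, 0.0, 0.0, 1.0]]
```

View pics/w1.png

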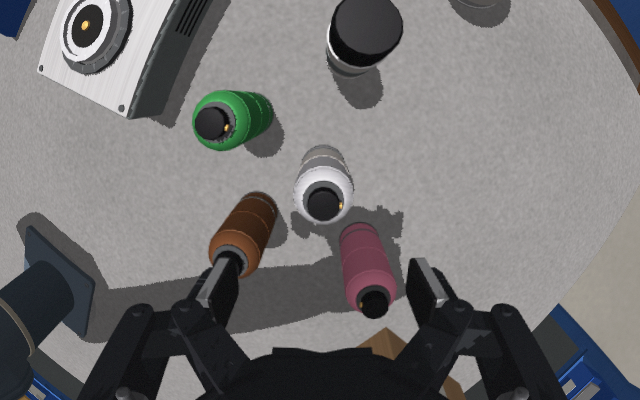

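The silver can's head is at (323,203), ahead of the open fingers, and the neighbours stay clear of both fingers. I'll cast that ray, and the dish centre (85,25), onto their planes to check.

```bash
cat >> h.py <<'E'
def ray(f,u,v,zp):
    p,d,M,T=load(f); a=np.array([(u-M[0,2])/M[0,0],(v-M[1,2])/M[1,1]]); r=np.hypot(*a)
    s=np.sin(r)/r if r>1e-9 else 1
    D=T[:3,:3]@np.array([a[0]*s,-a[1]*s,-np.cos(r)]); return T[:3,3]+D*(zp-T[2,3])/D[2]
E
python3 - <<'E'
from h import *
p=load('w1')[0]; g=p.max(2)
m=np.zeros_like(g);m[150:230,285:360]=(g[150:230,285:360]<70)
n,l,st,c=cv2.connectedComponentsWithStats(m)
for i in range(1,n):
    if st[i,4]>200: print(st[i],c[i],ray('w1',*c[i],148))
print(ray('w1',321,207,148),ray('w1',323,203,148),'dish',ray('w1',85,25,106))
E
```

```text
[307 187  35  34 891] [322.95959596 203.42536476] [ 493.44996568 -322.57218679  148.        ]
[ 490.18042586 -322.96149912  148.        ] [ 493.75398168 -322.40323592  148.        ] dish [504.69752701 -13.43326609 106.        ]
```

```bash
python3 -m pendant '[0.003,0,-0.02,0,0.003,0,-0.045,0,0.003,0,-0.07,0,0.003,0,-0.095,0,0.003,0,-0.118,0,0.003,0,-0.135,0,0.003,0,-0.145,0,0.003,0,-0.146,0]'
python3 -m pendant '[0,0,0,0,0,0,0,0,0,0,0,0,0,0,0,0,0,0,0,0,0,0,0,0,0,0,0,0,0,0,0,0]' 0.3
```

```text
clock: 1.9
ee_pos: [488.1, -323.3, 82.6]
orientation: [0.956, 0.292, -0.001, -0.002]
wrist_force: [-0.7, -0.7, 0.4]
gripper_width: 0.999
grip_force: 0.0
clock: 2.57
ee_pos: [491.8, -324.3, 87.8]
orientation: [0.956, 0.294, 0.001, 0.002]
wrist_force: [-1.9, 1.4, 6.4]
gripper_width: 0.607
grip_force: 62.9
```

```bash
python3 -m pendant '[0,0,0.01,0,0,0,0.03,0,0,0,0.06,0,0,0,0.09,0,0,0,0.12,0,0,0,0.15,0,0,0,0.18,0,0,0,0.2,0]'
python3 -m pendant '[0,0,0,0,0,0,0,0,0,0,0,0]'; python3 - <<'E'
from h import *
snap('scene','s2'); i=snap('wrist','w2')
a=cv2.imread('pics/s2.png')[60:260,150:400]; b=cv2.imread('pics/w2.png')
cv2.imwrite('pics/v2.png',np.hstack([cv2.resize(a,(500,400)),b[200:,170:470].repeat(2,0)]))
E
```

```text
clock: 3.23
ee_pos: [491.3, -323.8, 288.7]
orientation: [0.956, 0.294, 0.001, 0.001]
wrist_force: [0.0, -0.8, -1.8]
gripper_width: 0.604
grip_force: 63.1
clock: 3.48
ee_pos: [490.6, -323.2, 283.2]
orientation: [0.956, 0.294, -0.001, -0.001]
wrist_force: [0.4, 0.1, -3.7]
gripper_width: 0.609
grip_force: 63.3
```

View pics/v2.png

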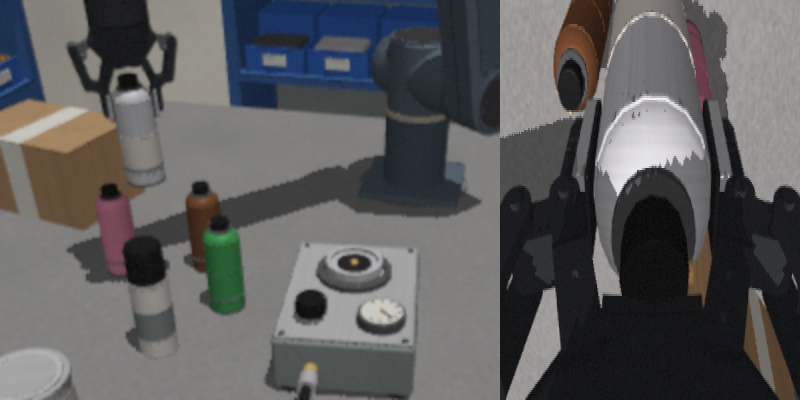

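The can is held upright in both views (scene inset (140,130)), and the neighbours still stand. I'll fit the can's axis from the scene depth to get its tilt and offset in the grip.

```bash
cat >> h.py <<'E'
def canaxis(f,x0,y0,zb):
    "cylinder axis (x,y at base height zb, slopes) from depth points of straight wall"
    from scipy.optimize import least_squares
    W=world(f).reshape(-1,3); q=W[(np.hypot(W[:,0]-x0,W[:,1]-y0)<40)&(W[:,2]>zb+5)&(W[:,2]<zb+80)]
    g=lambda a:np.hypot(q[:,0]-a[0]-a[2]*(q[:,2]-zb),q[:,1]-a[1]-a[3]*(q[:,2]-zb))-26.5
    r=least_squares(g,[x0,y0,0,0],loss='soft_l1'); return len(q),r.x.round(4),np.abs(r.fun).mean().round(2)
E
python3 - <<'E'
from h import *
print(canaxis('s2',491,-323,200))
W=world('s2').reshape(-1,3); q=W[(np.hypot(W[:,0]-491,W[:,1]+323)<40)&(W[:,2]>150)&(W[:,2]<300)]; print('base z',np.percentile(q[:,2],[0,1,5]))
# dish collar/rim via scene depth
q=W[(np.hypot(W[:,0]-502,W[:,1]+15)<60)&(W[:,2]>108)&(W[:,2]<118)];print('rim',len(q),cv2.minAreaRect(q[:,:2].astype(np.float32)))
q=W[(np.hypot(W[:,0]-502,W[:,1]+15)<70)&(W[:,2]>94)&(W[:,2]<116)];print('collar',len(q),cv2.minAreaRect(q[:,:2].astype(np.float32)))
E
```

```text
(515, array([ 4.903345e+02, -3.222884e+02,  1.980000e-02, -2.830000e-02]), np.float64(1.04))
base z [193.47431778 195.68434181 199.69618718]
rim 142 ((506.40460205078125, -15.778709411621094), (79.05084991455078, 77.8791732788086), 12.898740768432617)
collar 596 ((512.361572265625, -15.776954650878906), (91.8640365600586, 102.98977661132812), 10.08104133605957)
```

```bash
python3 -m pendant '[0.001,0.02,0,0,0.003,0.058,0,0,0.005,0.096,0,0,0.007,0.134,0,0,0.009,0.172,0,0,0.011,0.21,0,0,0.013,0.248,0,0,0.013,0.282,0,0]'
python3 -m pendant '[0,0.015,0,0,0,0.025,0,0,0,0.025,-0.02,0,0,0.025,-0.04,0,0,0.025,-0.055,0,0,0.025,-0.062,0,0,0.025,-0.062,0,0,0.025,-0.062,0]'; python3 - <<'E'
from h import *
snap('scene','s3'); snap('wrist','w3'); snap('top','t3')
print(canaxis('s3',504,-16,140))
W=world('s3').reshape(-1,3)
for lo,hi in((108,118),(95,103)):
    q=W[(np.hypot(W[:,0]-502,W[:,1]+15)<60)&(W[:,2]>lo)&(W[:,2]<hi)];print(lo,len(q),cv2.minAreaRect(q[:,:2].astype(np.float32)))
a=cv2.imread('pics/s3.png')[100:260,250:410]; b=cv2.imread('pics/w3.png')
cv2.imwrite('pics/v3.png',np.hstack([cv2.resize(a,(400,400)),b[:,120:520]]))
E
```

```text
clock: 4.25
ee_pos: [502.9, -39.1, 283.1]
orientation: [0.956, 0.294, -0.001, -0.001]
wrist_force: [0.5, 0.8, -2.9]
gripper_width: 0.606
grip_force: 63.6
clock: 4.92
ee_pos: [503.4, -17.0, 222.6]
orientation: [0.956, 0.293, -0.001, -0.0]
wrist_force: [0.5, -0.9, -3.1]
gripper_width: 0.602
grip_force: 63.7
(496, array([ 5.035542e+02, -1.629670e+01,  9.100000e-03, -2.280000e-02]), np.float64(1.03))
108 108 ((512.4781494140625, -14.261344909667969), (65.83727264404297, 78.19898223876953), 12.992002487182617)
95 183 ((517.0597534179688, -15.117576599121094), (81.21577453613281, 103.13655853271484), 7.378859996795654)
```

View pics/v3.png

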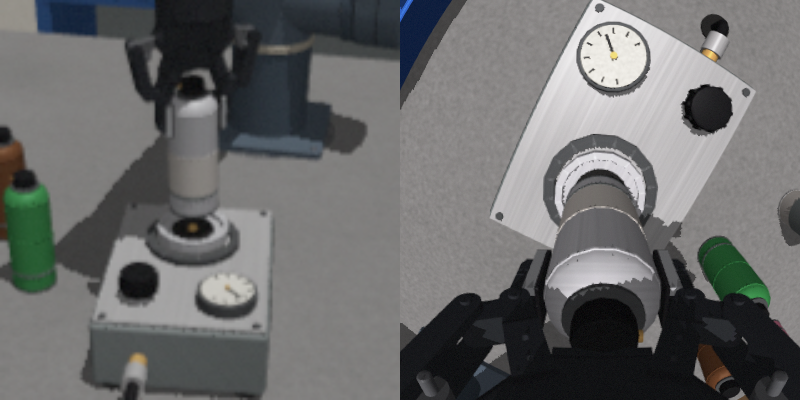

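The can hangs just above the dish with its base at inset (195,205), roughly concentric with the dish at (190,230). It needs a nudge of about +2 mm in x, then I lower it to the dish floor.

```bash
python3 -m pendant '[0.002,0,-0.008,0,0.002,0,-0.016,0,0.002,0,-0.023,0,0.002,0,-0.027,0,0.002,0,-0.030,0,0.002,0,-0.032,0,0.002,0,-0.034,0,0.002,0,-0.034,0]'
```

```text
clock: 5.73
ee_pos: [505.6, -16.1, 190.6]
orientation: [0.956, 0.294, 0.0, -0.0]
wrist_force: [-2.0, 1.9, 5.6]
gripper_width: 0.61
grip_force: 64.5
```

Contact starts at the floor height (191 ≈ 85 + 106), so the can stands inside the rim. Now I press.

```bash
python3 -m pendant '[0,0,-0.002,0,0,0,-0.004,0,0,0,-0.006,0,0,0,-0.008,0,0,0,-0.01,0,0,0,-0.01,0,0,0,-0.01,0]'; python3 -m pendant '[0,0,-0.001,0,0,0,-0.002,0,0,0,-0.003,0,0,0,-0.004,0,0,0,-0.004,0,0,0,-0.004,0]'
```

```text
clock: 6.32
ee_pos: [505.8, -16.0, 182.6]
orientation: [0.956, 0.294, 0.001, 0.0]
wrist_force: [-5.8, 2.2, 10.9]
gripper_width: 0.607
grip_force: 65.0
clock: 6.82
ee_pos: [505.9, -15.9, 179.7]
orientation: [0.956, 0.294, 0.002, 0.0]
wrist_force: [-6.6, 2.7, 14.1]
gripper_width: 0.604
grip_force: 65.6
```

```bash
python3 -m pendant '[0,0,-0.001,0,0,0,-0.002,0,0,0,-0.003,0,0,0,-0.004,0,0,0,-0.004,0,0,0,-0.004,0]';python3 -m pendant '[0,0,-0.001,0,0,0,-0.002,0,0,0,-0.003,0,0,0,-0.003,0,0,0,-0.003,0,0,0,-0.003,0]'; python3 - <<'E'
from h import *
snap('scene','s4'); snap('wrist','w4')
print(canaxis('s4',505,-16,110))
W=world('s4').reshape(-1,3)
r=np.hypot(W[:,0]-506,W[:,1]+16); q=W[(r>33)&(r<39)&(W[:,0]>506)&(W[:,2]<125)&(W[:,2]>85)]; c=W[(r>43)&(r<51)&(W[:,0]>506)&(W[:,2]<125)&(W[:,2]>85)]
print('rim z',len(q),np.median(q[:,2]),'collar',len(c),np.median(c[:,2]))
a=cv2.imread('pics/s4.png')[100:260,250:410]; b=cv2.imread('pics/w4.png')
cv2.imwrite('pics/v4.png',np.hstack([cv2.resize(a,(400,400)),b[:,120:520]]))
E
```

```text
clock: 7.32
ee_pos: [506.2, -15.6, 179.5]
orientation: [0.956, 0.294, 0.003, 0.001]
wrist_force: [-10.9, 3.5, 28.1]
gripper_width: 0.6
grip_force: 66.9
clock: 7.82
ee_pos: [506.4, -15.4, 179.4]
orientation: [0.956, 0.294, 0.004, 0.001]
wrist_force: [-14.5, 3.9, 36.4]
gripper_width: 0.602
grip_force: 68.0
(473, array([ 5.060277e+02, -1.584270e+01,  1.200000e-02, -7.800000e-03]), np.float64(1.16))
rim z 58 95.73200170259173 collar 101 95.91781724223267
```

View pics/v4.png

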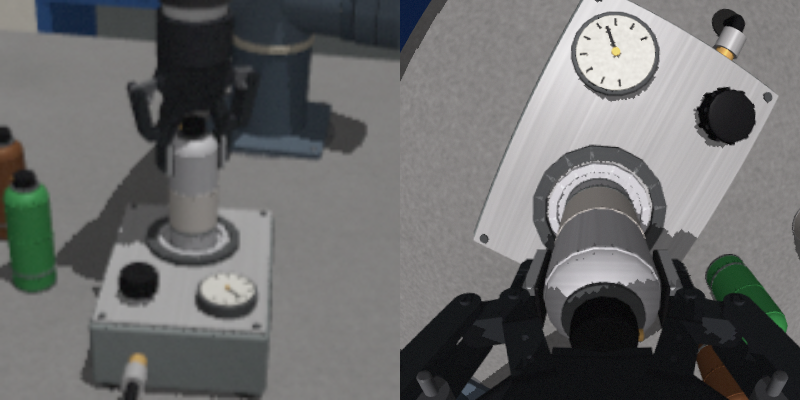

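The dish is at its stop: z stays at 179.5 mm while the force rises, and the rim (95.7) is flush with the collar (95.9). The can stands inside the rim at inset (193,240). I'll ease off slightly and hold.

```bash
H='python3 -m pendant'; python3 -m pendant '[0,0,0.001,0,0,0,0.001,0,0,0,0.001,0,0,0,0.001,0,0,0,0.001,0,0,0,0.001,0,0,0,0.001,0,0,0,0.001,0]'
python3 -m pendant '[0,0,0,0,0,0,0,0,0,0,0,0,0,0,0,0,0,0,0,0,0,0,0,0,0,0,0,0,0,0,0,0]'
python3 -m pendant '[0,0,0,0,0,0,0,0,0,0,0,0,0,0,0,0,0,0,0,0,0,0,0,0,0,0,0,0,0,0,0,0]'
python3 -m pendant '[0,0,0,0,0,0,0,0,0,0,0,0,0,0,0,0,0,0,0,0,0,0,0,0,0,0,0,0,0,0,0,0]'
python3 -m pendant '[0,0,0,0,0,0,0,0,0,0,0,0,0,0,0,0,0,0,0,0,0,0,0,0,0,0,0,0,0,0,0,0]'
python3 -m pendant '[0,0,0,0,0,0,0,0,0,0,0,0,0,0,0,0,0,0,0,0,0,0,0,0,0,0,0,0,0,0,0,0]'
```

```text
clock: 8.58
ee_pos: [506.3, -15.4, 179.5]
orientation: [0.956, 0.294, 0.004, 0.001]
wrist_force: [-12.8, 4.5, 34.5]
gripper_width: 0.601
grip_force: 67.6
clock: 9.25
ee_pos: [506.4, -15.4, 179.5]
orientation: [0.956, 0.294, 0.004, 0.001]
wrist_force: [-12.6, 4.9, 32.0]
gripper_width: 0.605
grip_force: 67.6
clock: 9.92
ee_pos: [506.4, -15.4, 179.5]
orientation: [0.956, 0.294, 0.004, 0.001]
wrist_force: [-12.5, 4.8, 33.1]
gripper_width: 0.602
grip_force: 67.6
clock: 10.58
ee_pos: [506.4, -15.4, 179.5]
orientation: [0.956, 0.294, 0.004, 0.001]
wrist_force: [-12.3, 3.6, 33.1]
gripper_width: 0.605
grip_force: 67.6
clock: 11.25
ee_pos: [506.3, -15.4, 179.5]
orientation: [0.956, 0.294, 0.004, 0.001]
wrist_force: [-13.2, 4.6, 33.9]
gripper_width: 0.601
grip_force: 67.6
clock: 11.92
ee_pos: [506.4, -15.4, 179.5]
orientation: [0.956, 0.294, 0.004, 0.001]
wrist_force: [-12.9, 3.9, 33.1]
gripper_width: 0.61
grip_force: 67.6
```

Held for over 4 s. Now I lift out and carry the can to the free front part of the bin, about (478,345), turning a little to keep the last joint in range.

```bash
python3 -m pendant '[0,0,0.005,0,0,0,0.012,0,0,0,0.02,0,0,0,0.032,0,0,0,0.048,0,0,0,0.066,0,0,0,0.084,0,0,0,0.1,0]'
python3 -m pendant '[-0.002,0.02,0,0.05,-0.005,0.056,0,0.1,-0.008,0.094,0,0.15,-0.011,0.132,0,0.2,-0.014,0.17,0,0.25,-0.017,0.208,0,0.3,-0.02,0.246,0,0.35,-0.022,0.284,0,0.4]'
python3 -m pendant '[-0.003,0.035,0,0,-0.005,0.062,0,0,-0.006,0.077,0,0,-0.006,0.077,0,0,-0.006,0.077,-0.02,0,-0.006,0.077,-0.04,0,-0.006,0.077,-0.055,0,-0.006,0.077,-0.06,0]'
python3 -m pendant '[0,0,0,0,0,0,0,0]'; python3 - <<'E'
from h import *
snap('scene','s5'); snap('wrist','w5')
print(canaxis('s5',478,345,125))
W=world('s5').reshape(-1,3)
q=W[(np.hypot(W[:,0]-581,W[:,1]-345)<45)&(W[:,2]>140)&(W[:,2]<155)]; print('filled head',len(q),cv2.minAreaRect(q[:,:2].astype(np.float32)))
hsv=cv2.cvtColor(load('s5')[0],cv2.COLOR_RGB2HSV); m=cv2.inRange(hsv,(105,120,30),(125,255,255)).ravel()>0
q=W[m&(W[:,0]>350)&(W[:,0]<660)&(abs(W[:,1]-345)<110)&(W[:,2]>35)&(W[:,2]<82)]; print('bin',cv2.minAreaRect(q[:,:2].astype(np.float32)))
a=cv2.imread('pics/s5.png')[120:280,380:540]; b=cv2.imread('pics/w5.png')
cv2.imwrite('pics/v5.png',np.hstack([cv2.resize(a,(400,400)),b[:,120:520]]))
E
```

```text
clock: 12.58
ee_pos: [506.3, -16.8, 269.9]
orientation: [0.956, 0.293, 0.0, 0.0]
wrist_force: [0.3, -0.1, -3.8]
gripper_width: 0.604
grip_force: 63.7
clock: 13.25
ee_pos: [483.8, 269.2, 268.8]
orientation: [0.878, 0.479, 0.0, 0.0]
wrist_force: [0.1, -0.4, -2.2]
gripper_width: 0.606
grip_force: 63.7
clock: 13.92
ee_pos: [476.9, 343.0, 205.4]
orientation: [0.879, 0.477, -0.003, 0.0]
wrist_force: [-0.9, 0.2, -3.8]
gripper_width: 0.607
grip_force: 63.8
clock: 14.08
ee_pos: [478.1, 343.9, 209.4]
orientation: [0.879, 0.477, -0.0, 0.0]
wrist_force: [0.2, 0.4, -2.8]
gripper_width: 0.604
grip_force: 63.8
(587, array([ 4.776145e+02,  3.433279e+02,  1.540000e-02, -1.160000e-02]), np.float64(0.98))
filled head 88 ((586.391845703125, 348.0942077636719), (23.620887756347656, 24.362689971923828), 2.3023054599761963)
bin ((520.3853759765625, 343.6575927734375), (154.5914306640625, 236.25640869140625), 87.53205871582031)
```

View pics/v5.png

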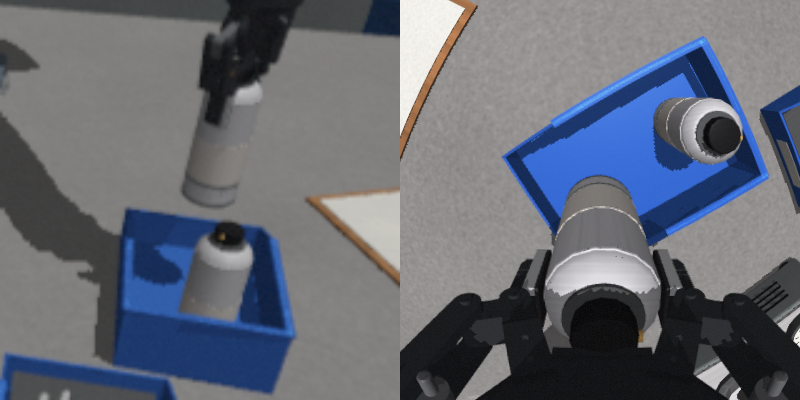

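The can hangs over the bin's free part at (477.6,343.3), about 107 mm from the filled can at wrist inset (720,135). I lower it about 119 mm.

```bash
python3 -m pendant '[0,0,-0.012,0,0,0,-0.03,0,0,0,-0.05,0,0,0,-0.07,0,0,0,-0.086,0,0,0,-0.099,0,0,0,-0.108,0,0,0,-0.112,0]'
python3 -m pendant '[0,0,-0.001,0,0,0,-0.002,0,0,0,-0.003,0,0,0,-0.004,0,0,0,-0.005,0,0,0,-0.005,0,0,0,-0.005,0]'
```

```text
clock: 14.85
ee_pos: [477.8, 344.3, 96.8]
orientation: [0.879, 0.478, -0.0, 0.0]
wrist_force: [-0.2, -1.7, -3.4]
gripper_width: 0.603
grip_force: 63.8
clock: 15.43
ee_pos: [478.0, 344.5, 92.5]
orientation: [0.879, 0.478, 0.0, 0.0]
wrist_force: [0.5, -0.5, -3.3]
gripper_width: 0.604
grip_force: 63.8
```

```bash
python3 -m pendant '[0,0,-0.0007,0,0,0,-0.0014,0,0,0,-0.002,0,0,0,-0.002,0,0,0,-0.002,0]'
python3 -m pendant '[0,0,-0.0007,0,0,0,-0.0014,0,0,0,-0.002,0,0,0,-0.002,0,0,0,-0.002,0]'
```

```text
clock: 15.85
ee_pos: [478.0, 344.6, 90.9]
orientation: [0.879, 0.478, 0.0, -0.0]
wrist_force: [-1.2, -0.2, -0.1]
gripper_width: 0.605
grip_force: 64.3
clock: 16.27
ee_pos: [478.3, 345.0, 90.8]
orientation: [0.879, 0.478, 0.001, -0.0]
wrist_force: [-2.9, -0.7, 7.0]
gripper_width: 0.601
grip_force: 64.7
```

It is on the floor. I open the fingers, then rise straight up.

```bash
python3 -m pendant '[0,0,0.001,0,0,0,0.001,0,0,0,0.001,0,0,0,0.001,0,0,0,0.001,0,0,0,0.001,0]' 0.9
python3 -m pendant '[0,0,0.005,0,0,0,0.015,0,0,0,0.03,0,0,0,0.05,0,0,0,0.075,0,0,0,0.1,0,0,0,0.13,0,0,0,0.16,0]'
python3 -m pendant '[0,0,0,0,0,0,0,0,0,0,0,0,0,0,0,0,0,0,0,0,0,0,0,0,0,0,0,0]'; python3 - <<'E'
from h import *
snap('scene','s6'); snap('wrist','w6'); W=world('s6').reshape(-1,3)
print('can',canaxis('s6',478,344,25)); 
for x,y in((478,344),(585,347)):
    q=W[(np.hypot(W[:,0]-x,W[:,1]-y)<35)&(W[:,2]>140)&(W[:,2]<160)]; print(len(q),q.mean(0),q[:,2].max())
cv2.imwrite('pics/v6.png',np.hstack([cv2.imread('pics/s6.png')[:,140:540],cv2.imread('pics/w6.png')[:,120:520]]))
E
```

```text
clock: 16.77
ee_pos: [477.8, 344.3, 89.0]
orientation: [0.879, 0.478, -0.0, 0.0]
wrist_force: [-0.4, 0.4, 0.6]
gripper_width: 0.896
grip_force: 0.0
clock: 17.43
ee_pos: [477.6, 344.3, 251.5]
orientation: [0.879, 0.478, 0.0, -0.0]
wrist_force: [1.2, 0.8, -0.5]
gripper_width: 0.898
grip_force: 0.0
clock: 18.02
ee_pos: [477.4, 344.2, 248.1]
orientation: [0.879, 0.478, -0.001, 0.0]
wrist_force: [-0.2, -0.1, -0.4]
gripper_width: 0.901
grip_force: 0.0
can (285, array([ 4.784999e+02,  3.453608e+02, -1.980000e-02, -1.500000e-03]), np.float64(0.96))
71 [482.398443   343.93907243 146.97264887] 151.2503385000985
91 [589.5205171  347.67213339 147.14247913] 151.53555771514095
```

View pics/v6.png

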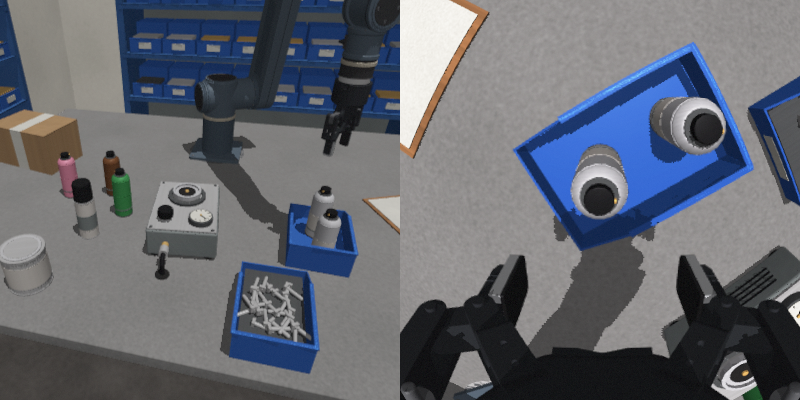

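Both cans stand upright in the bin at (322,205) and (328,225). The spare at (85,208) and the look-alikes are untouched, and the gripper is clear of everything.

```bash
python3 -c "from bench import job; print(job.hand_in())"
```

```text
the job is handed in; nothing more can be done
None
```

I recharged the empty can in the refill station, holding the dish on its stop for over 4 s. It now stands upright in the blue bin's free space next to the filled can, with nothing else moved, and the job was handed in at about 18 s of the 58 s allowed.

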